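Press a bush home with the hand press

TASK

Two small hand riveting presses stand on the bench, and one has a brass clock bridge on its anvil with a steel bush still standing proud in it. With the fingertips, gently push that press's plunger rod straight down from its top until the punch has driven the bush flush with the bridge, then let the rod spring back up and withdraw. Grip and lift nothing, do not shift the press, and leave the empty press, the finished bridge on the black block and everything else on the bench as it stands.

Things in the scene. Friction and masses are not known exactly. Their poses are not given: they have to be found in the camera images.
- press_a: The loaded press: bright steel C-frame hand press, 47 x 79 x 135 mm, 0.55 kg, loose on the bench. Origin: centre of its underside, z up. Its local +y is the open side with the anvil, local -y its curved back. The anvil (round, top 24 mm up) and the plunger rod lie on one upright axis at local y = 24 mm. Frame reaches 87 mm up, only the rod is higher.
- press_a_plunger (a joint): Travel of the loaded press's plunger rod in m: 0 at rest (raised), up to 0.016 down. Let go, its spring brings it back to about 3 mm short of the top (friction). Starting takes 1.3 N, the spring adds 0.5 N per mm. The punch meets the bush after 9.5 to 11.5 mm, the bush adds 4 N; at 15.5 mm (about 13 N) the bush is flush and the punch rests on the bridge, a hard stop.
- plunger_a_top (a point): Centre of the flat top of the loaded press's plunger rod, a steel rod 8.4 mm across; 135 mm above the bench at rest. Press here, straight down.
- anvil_a (a point): Centre of the top of the loaded press's anvil, on the rod's axis, 24 mm above the bench.
- bridge: The clock bridge to be bushed, lying loose on the loaded press's anvil: brass bar 55 x 15 x 4.5 mm with rounded ends, a screw hole at each end and a steel bush 7 mm across in the middle. Origin: centre of its underside, under the bush; x along the bar, z up.
- bush (a joint): How far the bush of that bridge has been pressed in, m: starts at 0 to 0.002 (6 to 4 mm proud), 0.006 is flush, its stop. It moves only when pushed with 4 N and stays where it is left.
- bush_top (a point): Centre of the top of the bush in the bridge on the loaded press.
- press_b: The other press, the same model, its anvil empty: leave it alone. Same origin and axes.
- press_b_plunger (a joint): Travel of the empty press's plunger, m: 0 at rest, 0.016 down. Must stay up.
- plunger_b_top (a point): Centre of the top of the empty press's plunger rod, 135 mm up. Do not press it.
- bench_block: Black steel bench block 44 x 66 x 22 mm, long side along its y. Origin: centre of its underside. Leave alone.
- bridge_done: Finished bridge lying on the black block, bush already flush: brass bar 55 x 15 x 4.5 mm with rounded ends, a screw hole at each end and a steel bush 7 mm across in the middle. Origin: centre of its underside. Leave alone.
- blue_box: Small open blue box with spare bushes, 44 x 64 x 15 mm. Origin: centre of its underside. Leave alone.
- dial_stand: Brass foot 40 mm across with a thin pin that carries a blue dial, 149 mm tall. Origin: centre of its underside. Leave alone.
- swab_cup: Clear beaker of cotton swabs, 42 mm across, 69 mm tall. Origin: centre of its underside. Leave alone.
- puffer: Red rubber air puffer lying, 42 x 88 x 42 mm, nozzle towards its +y. Origin: centre of its underside. Leave alone.
- enamel_jar_1: Small jar with white lid, 42 mm across, 58 mm tall. Origin: centre of its underside. Leave alone.
- loupe: Black eye loupe, 34 mm across, 30 mm tall. Origin: centre of its underside. Leave alone.
- tweezers_fine: Fine steel tweezers lying along their y, 11 x 90 x 8 mm. Origin: centre of the underside. Leave alone.
Things that resemble listed ones, but are neither listed nor needed, are in the scene too. Leave any orange or red look-alike of the press_a alone.

How it is judged:
By the outcome, as a careful person would: the job done as asked, in the order asked, and still so for the second after the job is handed in, with the robot touching nothing.
It also fails if it takes over 32 s, if anything falls off the work surface, if the arm or the gripper's body presses on something with over 40 N, if the wrist force passes 120 N, or if a joint passes its speed limit or range.

ROBOT

A 6-joint arm with a two-finger parallel gripper is mounted at the origin on a cart in front of the work surface, level with it; the furniture and walls round the work are solid. World frame = base frame: x ahead of the robot, y to its left, z up, the work surface at z = 0. Lengths are in m, angles in degrees, forces in N, time in s.
With the tool pointing down it reaches from about 0.3 to 0.75 m from the base axis. Payload 8.5 kg.
Tool frame: the origin (TCP) lies at the very end of the fingers, on their centre line; the grasp point (between the pads) lies 19 mm behind it; z points along the fingers, y is the direction in which the jaws open and shut (so a half turn about z gives the same grasp; the last joint's range is limited). The gripper opens to 85 mm and grips with 20 to 120 N. Pads are 22 mm wide; open, the fingers measure 114 mm over their backs; the gripper's body (76 mm by 85 mm) begins 54 mm behind the grasp point. The pads swing forward as they close: fully open they stand 13 mm farther back than shut.
Start: joints at [52.638, 21.807, 74.336, -0, 83.858, -12.336], TCP at [0.233, 0.498, 0.231] pointing down, gripper open.
Joint ranges: [-178.18, 178.18], [-50.72, 133.34], [12.68, 142.11], [-81.47, 261.47], [9.98, 163.14], [-165.26, 165.26]. Speed limits (degrees/s): [136.94, 136.94, 180, 180, 180, 180].

INTERFACE

Orientations are given as a 3x3 rotation matrix whose columns are the frame's x, y, z axes.
In Python, from rig import status, vision, env gives the robot as it stands.
- The arm moves only by the tool send_rows, never from a script. Its argument "targets" is a list of rows, each a list of 7 numbers: the shift along the tool's x, y, z in units of 50 mm (1.0 is 50 mm), then the turn, a rotation vector about the tool's x, y, z in units of 8 degrees (1.0 is 8 degrees), then the finger opening in mm, from 0 to 85.4. A call has 1 to 5 rows; each row is the pose to reach, as a shift and turn from the pose commanded when the call began, along the tool's axes at that moment; what a row does not reach only later rows make up. A row lasts 1/8 s, in which the tool goes at most 62.5 mm and 10.7 degrees, less where a joint would pass 70% of its speed; a pose out of reach is approached as far as the arm can. A call with a gripper value outside its range is refused whole. The fingers move at their own pace and stop on an object; "grip_force" is the grip in N (left out, the last holds). Time passes only in rows, so rows that repeat a pose let the fingers close. It gives the time, the measured TCP pose, the force and the opening at its end, in the units of the state.
- status.observe(): the state, without advancing time (a new reading comes with each control period).
- vision.get_image(name): name is "scene" or "top"; returns (picture, depth): 384x512x3 uint8, red, green, blue; 384x512 float32, m along the optical axis (not along the pixel's ray), 0 where there is no reading.
- vision.camera_model(name): a dict with "camera_matrix" (3x3 intrinsics, pixels), "dist" ([k1, k2, p1, p2, k3] as OpenCV has them; the pictures are not rectified), "view" (4x4, takes a point from world to camera coordinates). Camera axes: x right, y down, z forward; pixel columns grow to the right and rows downward; lengths in m; the calibration is good to about 2 mm. A picture is of the moment at which its call begins. camera_model takes no time and is no camera call.
- env.close_job(): hands the job in, once; it reports no verdict.
Trained networks look in the newest picture that a camera, given by its name, has taken for a name from the list of things; names that differ only in an ending like _2 or _b are one class to them, and where a whole thing is asked for, a point or a joint stands for the part that bears it (a point fixed in the world has none). Each returns a list of dicts, best first, with "p" (0 to 1); they miss things now and then, are a little off and sometimes report something else, mostly with a low value. They report only what shows in the picture. A call takes as long as a camera call. They do not tell look-alikes from the thing itself.
- vision.masks_of(camera, label): "pixels" (384x512 bool, what is visible of it) and "extent" ([left, top, right, bottom] in pixels, round what is visible of it).
The state is a dict: "time_s": time; "q": joint angles; "qvel": joint speeds; "joint_efforts": joint torques, N m; "position": TCP position; "tool_rot": TCP orientation; "ft_force": force on the tool from outside, world axes, zero at the start; "wrist_torque": the same for the moment, N m; "grip_width": finger opening in m.
Only numpy, scipy, OpenCV 4.12 (cv2) and the standard library are available. Lean on these libraries where they do the work, as an engineer would, in place of code of your own. Each camera call takes 0.05 s, during which the arm holds its last target.

## Working session

There is one attempt and no reset: what is moved stays moved. The work goes in short steps, Python scripts to look and compute and a tool call to move; the robot and the scene stay as the last step left them, time stands still between calls to the robot, and variables do not carry over. Pictures are saved under pics/ and viewed, and the job is handed in when it is done.

Besides the shell and the picture viewer there is one more tool, called after "Request:" in YAML: its name, and indented under it one key for each argument. send_rows: Moves the arm, as the interface text tells. Its arguments: {"type":"object","properties":{"targets":{"type":"array","items":{"type":"array","items":{"type":"number"}}},"grip_force":{"type":"number"}},"required":["targets"]}

```bash
ls; mkdir -p pics
cat > h.py <<'E'
import numpy as np, cv2
from rig import status, vision, env
def grab(n,tag):
    im,d=vision.get_image(n); cv2.imwrite(f'pics/{tag}.png',cv2.cvtColor(im,cv2.COLOR_RGB2BGR)); np.savez(f'pics/{tag}.npz',im=im,d=d); return im,d
def world(n,uv,z):
    m=vision.camera_model(n);K=np.array(m['camera_matrix'],float);D=np.array(m['dist'],float);V=np.array(m['view'])
    uv=np.array(uv,float).reshape(-1,1,2)
    p=cv2.undistortPoints(uv,K,D).reshape(-1,2)
    P=np.c_[p,np.ones(len(p))]*np.array(z).reshape(-1,1)
    return (P-V[:3,3])@V[:3,:3]
def proj(n,X):
    m=vision.camera_model(n);V=np.array(m['view'])
    r,_=cv2.Rodrigues(V[:3,:3]); return cv2.projectPoints(np.array(X,float).reshape(-1,1,3),r,V[:3,3],np.array(m['camera_matrix'],float),np.array(m['dist'],float))[0].reshape(-1,2)
def plane(n,uv,h):
    a=world(n,uv,1.0);m=vision.camera_model(n);V=np.array(m['view']);c=-V[:3,:3].T@V[:3,3]
    d=a-c; return c+d*((h-c[2])/d[:,2:])
E
python3 - <<'E'
from h import *
for n in ('scene','top'):
    im,d=grab(n,n+'0')
    m=vision.camera_model(n);V=np.array(m['view']);print(n,-V[:3,:3].T@V[:3,3],V[2,:3])
    for l in ('press_a','plunger_a_top','bridge'):
        for r in vision.masks_of(n,l):
            p=r['pixels'];v,u=np.nonzero(p);z=d[p];k=z>0
            W=world(n,np.c_[u,v][k],z[k]); print(n,l,round(r['p'],2),r['extent'],W.min(0).round(3),W.max(0).round(3),np.median(W,0).round(3))
print(status.observe())
E
```

```text
pics
scene [ 0.02270888 -0.56824379  0.73487863] [ 0.45208416  0.67630373 -0.58157818]
scene press_a 0.96 [367.6, 222.5, 391.9, 274.0] [ 0.646 -0.204 -0.028] [ 0.852 -0.077  0.132] [ 0.675 -0.178  0.025]
scene press_a 0.78 [192.5, 157.4, 213.4, 197.6] [ 0.419  0.351 -0.006] [0.534 0.615 0.134] [0.45  0.384 0.021]
scene press_a 0.62 [254.9, 214.7, 278.6, 255.6] [ 0.439  0.029 -0.005] [0.537 0.141 0.132] [0.473 0.048 0.021]
scene press_a 0.59 [236.4, 180.0, 251.7, 208.7] [ 0.5    0.216 -0.005] [0.602 0.374 0.107] [0.534 0.243 0.022]
top [0.41952469 0.15291628 1.23126463] [ 0.09896217 -0.00343278 -0.99508527]
top press_a 0.76 [210.1, 183.1, 228.1, 205.4] [ 0.499  0.228 -0.005] [0.564 0.281 0.136] [0.535 0.251 0.016]
top press_a 0.65 [168.6, 207.2, 191.8, 227.4] [ 0.418  0.35  -0.004] [0.483 0.415 0.136] [0.449 0.383 0.024]
top press_a 0.64 [269.7, 201.1, 287.4, 222.4] [ 0.439  0.026 -0.007] [0.517 0.081 0.135] [0.476 0.057 0.014]
top press_a 0.61 [351.7, 205.4, 376.0, 224.4] [ 0.447 -0.275 -0.006] [ 0.508 -0.192  0.137] [ 0.477 -0.22   0.022]
top press_a 0.61 [338.6, 141.9, 355.9, 164.7
[... 376 characters left out ...]
93064e-04,
        8.38577843e+01, -1.23361754e+01]), 'qvel': array([-0.0845516 , -0.07367615, -0.06441471,  0.11834929, -0.0378075 ,
       -0.00467828]), 'joint_efforts': array([-1.65829559e-03, -4.47912562e+01, -2.31234080e+01, -3.24273351e-04,
        1.26330986e-03, -9.65534980e-06]), 'position': array([0.23263848, 0.49830682, 0.23120134]), 'tool_rot': array([[-9.06110219e-01,  4.23041653e-01, -1.74236649e-04],
       [ 4.23041684e-01,  9.06110194e-01, -2.24555113e-04],
       [ 6.28814375e-05, -2.77181048e-04, -9.99999960e-01]]), 'ft_force': array([ 0.14077109, -0.78584714, -0.01256283]), 'wrist_torque': array([-0.01093971, -0.04062051, -0.0040537 ]), 'grip_width': 0.08521514852976096}
```

Run:
```python
import cv2
a=cv2.imread('pics/scene0.png')
cv2.imwrite('pics/s_a.png',cv2.resize(a[120:300,170:410],None,fx=3.3,fy=3.3,interpolation=cv2.INTER_CUBIC))
a=cv2.imread('pics/top0.png')
cv2.imwrite('pics/t_a.png',cv2.resize(a[120:250,130:390],None,fx=3,fy=3,interpolation=cv2.INTER_CUBIC))
```

```text
(no output)
```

View pics/s_a.png

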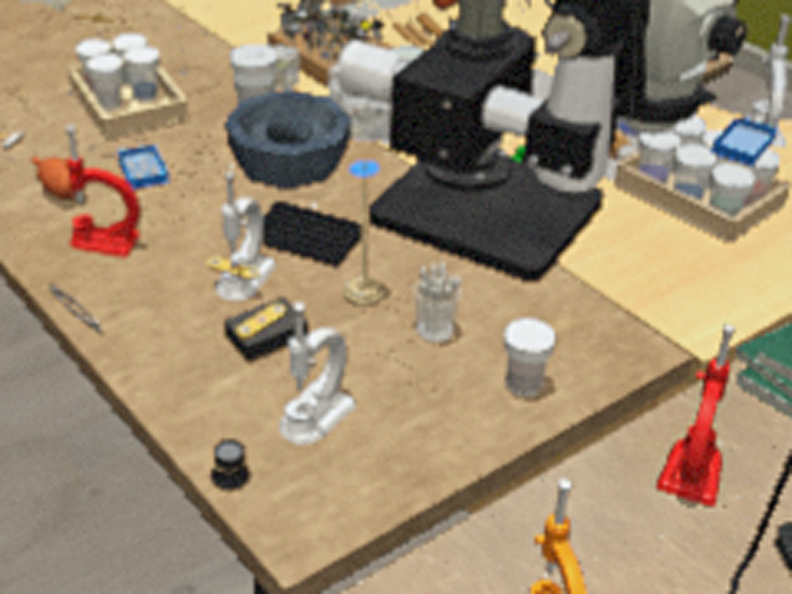

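View pics/t_a.png

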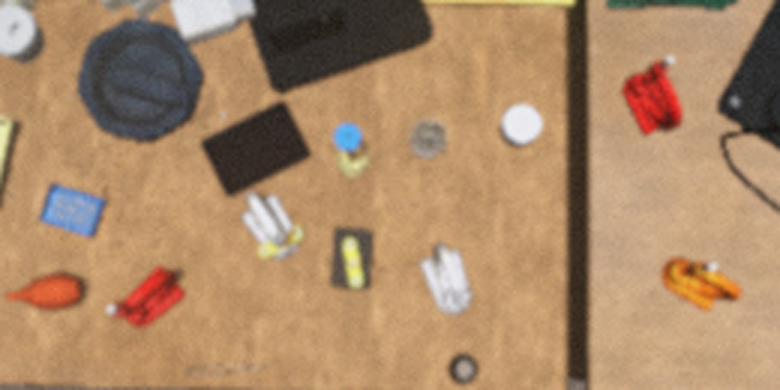

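View pics/scene0.png

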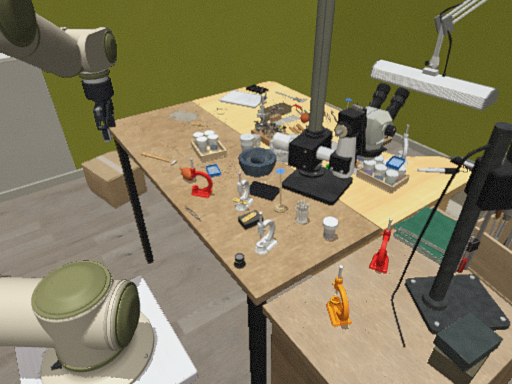

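Run:
```python
from h import *
for n,(u0,v0,u1,v1) in (('top',(200,175,240,212)),('scene',(228,165,262,215))):
    f=np.load(f'pics/{n}0.npz');im,d=f['im'],f['d']
    v,u=np.mgrid[v0:v1,u0:u1];u=u.ravel();v=v.ravel();z=d[v,u];W=world(n,np.c_[u,v],z)
    k=(W[:,2]>.09)&(W[:,2]<.2)&(z>0)
    for a in np.c_[u,v,W.round(4)*1000][k]: print(n,a.astype(int))
    c=cv2.cvtColor(im[v0:v1,u0:u1],cv2.COLOR_RGB2BGR);s=14
    cv2.imwrite(f'pics/{n}_z.png',cv2.resize(c,None,fx=s,fy=s if n=='top' else 12,interpolation=cv2.INTER_NEAREST))
```

```text
top [221 196 521 243  91]
top [220 197 514 243 133]
top [221 197 515 240 129]
top [222 197 514 237 134]
top [223 197 518 236  97]
top [220 198 512 243 130]
top [221 198 511 240 135]
top [222 198 511 237 133]
top [223 198 515 236  97]
top [224 198 515 233  97]
top [220 199 511 246  97]
top [221 199 508 239 136]
top [222 199 509 237 126]
top [223 199 512 236  97]
top [224 199 512 233  95]
top [220 200 508 246  97]
top [221 200 508 242  98]
top [222 200 508 239  97]
top [223 200 508 236  95]
top [224 200 508 233  96]
top [221 201 505 242  97]
top [222 201 505 239  97]
top [223 201 505 236  96]
top [224 201 506 233  91]
scene [239 172 515 243 132]
scene [240 172 519 243 131]
scene [238 173 512 244 129]
scene [239 173 513 240 131]
scene [240 173 515 237 131]
scene [239 174 512 238 129]
scene [240 174 515 237 128]
scene [239 175 512 239 125]
scene [240 175 517 241 121]
scene [239 176 513 240 120]
scene [240 176 513 235 122]
scene [239 177 512 239 117]
scene [240 177 514 236 118]
scene [239 178 513 241 112]
scene [240 178 515 239 113]
scene [239 179 513 241 108]
scene [240 179 516 240 108]
scene [239 180 511 239 107]
scene [240 180 514 237 107]
scene [239 181 512 240 102]
scene [240 181 514 238 102]
scene [238 182 513 249  93]
scene [239 182 513 243  97]
scene [240 182 514 239  98]
scene [241 182 519 240  96]
scene [238 183 510 243  94]
scene [239 183 512 240  95]
scene [240 183 513 237  96]
scene [241 183 517 238  94]
scene [242 183 520 236  94]
scene [238 184 507 238  94]
scene [239 184 511 240  92]
scene [240 184 511 234  95]
scene [241 184 514 233  94]
scene [242 184 517 232  94]
scene [238 185 507 239  90]
scene [239 185 510 237  90]
scene [240 185 511 234  91]
scene [241 185 513 232  92]
scene [260 212 455  50 132]
scene [261 212 458  49 130]
scene [259 213 452  49 130]
scene [260 213 453  46 131]
scene [261 213 457  47 129]
scene [259 214 452  49 127]
scene [260 214 451  44 130]
scene [261 214 454  44 129]
```

View pics/top_z.png

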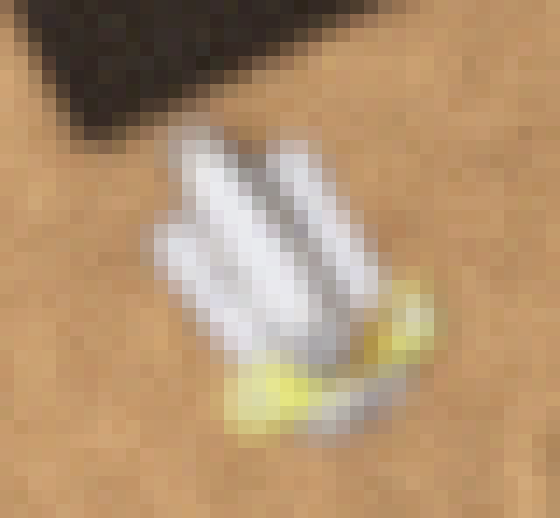

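View pics/scene_z.png

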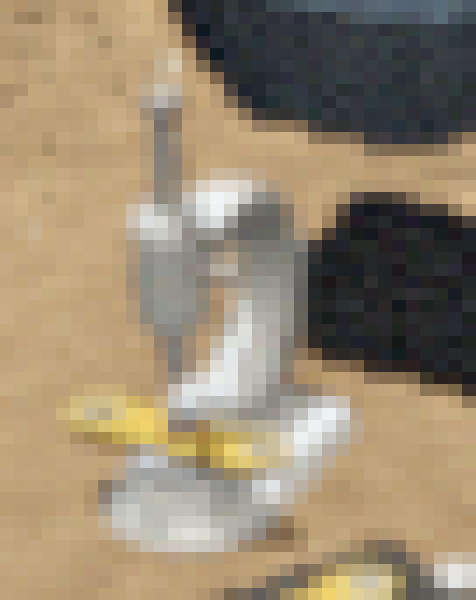

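Run:
```python
from h import *
for n in ('scene','top'):
    f=np.load(f'pics/{n}0.npz');d=f['d']
    v,u=np.mgrid[0:384,0:512];u=u.ravel();v=v.ravel();z=d.ravel();W=world(n,np.c_[u,v],z)
    k=(z>0)&(W[:,2]>.14)&(W[:,2]<.6)
    r=np.hypot(W[:,0]-.512,W[:,1]-.24)
    for lo in (0,.05,.1,.15,.2,.25):
        q=k&(r>=lo)&(r<lo+.05)
        if q.any(): print(n,lo,q.sum(),W[q].min(0).round(2),W[q].max(0).round(2))
```

```text
scene 0.1 2 [0.61 0.17 0.14] [0.61 0.17 0.14]
scene 0.15 2 [0.71 0.25 0.15] [0.71 0.25 0.16]
scene 0.2 456 [0.71 0.17 0.14] [0.76 0.34 0.17]
scene 0.25 1979 [0.74 0.07 0.14] [0.81 0.35 0.57]
top 0.1 22 [0.6  0.16 0.14] [0.62 0.18 0.15]
top 0.15 9 [0.71 0.24 0.14] [0.71 0.25 0.17]
top 0.2 706 [0.71 0.18 0.14] [0.76 0.35 0.17]
top 0.25 2297 [0.74 0.07 0.14] [0.81 0.35 0.6 ]
```

Request:
send_rows:
  targets:
    - [-1.0,-0.32,0,0,0,0,0]
    - [-2.0,-0.64,0,0,0,0,0]
    - [-3.0,-0.96,0,0,0,0,0]
    - [-3.0,-0.96,0,0,0,0,0]
  grip_force: 40

```text
time_s: 0.9
position: [0.3505, 0.3895, 0.2312]
tool_rot: [[-0.904, 0.427, 0.0], [0.427, 0.904, -0.0], [-0.0, -0.0, -1.0]]
ft_force: [0.6, 0.3, 0.5]
grip_width: 0.0124
```

Request:
send_rows:
  targets:
    - [-1.1,-0.35,0,0,0,0,0]
    - [-2.2,-0.7,0,0,0,0,0]
    - [-3.3,-1.04,0,0,0,0,0]
    - [-4.2,-1.32,0,0,0,0,0]
    - [-4.2,-1.32,0,0,0,0,0]

```text
time_s: 1.52
position: [0.5121, 0.2414, 0.2308]
tool_rot: [[-0.905, 0.426, -0.0], [0.426, 0.905, -0.0], [0.0, -0.0, -1.0]]
ft_force: [-0.0, -0.1, -0.1]
grip_width: 0.0002
```

Request:
send_rows:
  targets:
    - [0,0,0.5,0,0,0,0]
    - [0,0,1.0,0,0,0,0]
    - [0,0,1.4,0,0,0,0]
    - [0,0,1.4,0,0,0,0]

```text
time_s: 2.02
position: [0.5091, 0.2439, 0.1604]
tool_rot: [[-0.907, 0.422, -0.003], [0.422, 0.907, -0.0], [0.003, -0.002, -1.0]]
ft_force: [-0.3, 0.5, -0.4]
grip_width: 0.0002
```

Run:
```python
from h import *
o=status.observe();print(o['time_s'],o['position'],o['ft_force'],o['grip_width'])
for n,(u0,v0,u1,v1) in (('top',(190,165,250,215)),('scene',(215,135,275,215))):
    im,d=grab(n,n+'1')
    c=cv2.cvtColor(im[v0:v1,u0:u1],cv2.COLOR_RGB2BGR)
    s=7 if n=='scene' else 10
    c=cv2.resize(c,None,fx=s,fy=s,interpolation=cv2.INTER_CUBIC)
    for X in ((o['position']),(.512,.24,.135),(.512,.24,.024)):
        p=(proj(n,[X])[0]+.5-[u0,v0])*s; cv2.circle(c,tuple(p.astype(int)),3,(0,0,255),-1)
    cv2.imwrite(f'pics/{n}_1z.png',c)
```

```text
2.025 [0.50909341 0.2438775  0.16037608] [-0.31405145  0.51409285 -0.43220301] 0.00018783619309087387
```

View pics/scene_1z.png

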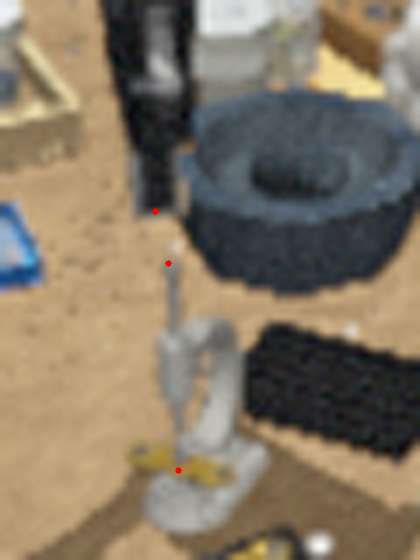

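View pics/top_1z.png

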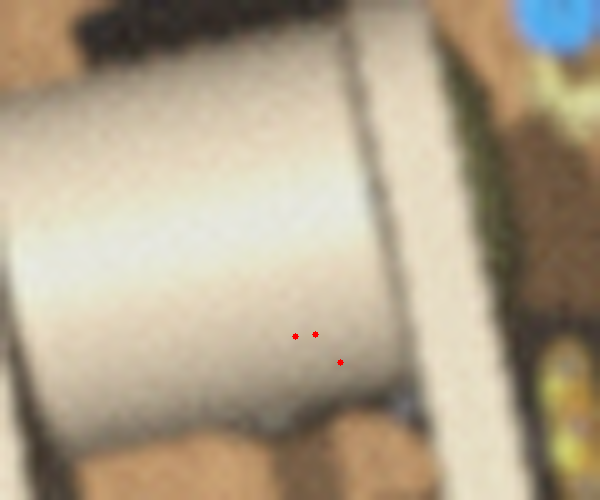

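Run:
```python
from h import *
o=status.observe();print(o['position'],o['qvel'].round(2))
for n in ('scene','top'):
    m=vision.camera_model(n);print(n,np.array(m['camera_matrix'])[0,0])
for t in ('scene0','scene1'):
    f=np.load(f'pics/{t}.npz');im,d=f['im'].astype(int),f['d']
    print(t);print('cols',list(range(235,246)))
    for v in range(166,186): print(v,im[v,235:246].mean(1).astype(int),(d[v,235:246]*1000).astype(int))
print(proj('scene',[(.512,.24,z) for z in (.135,.115,.095)]))
f=np.load('pics/top0.npz');im,d=f['im'].astype(int),f['d']
for v in range(192,206): print(v,im[v,214:230].mean(1).astype(int))
for v in range(192,206): print(v,(d[v,214:230]*1000).astype(int))
print(proj('top',[(.512,.24,z) for z in (.135,.115,.095)]))
```

```text
[0.51031935 0.24370032 0.16215545] [-0.46 -0.5  -0.74 -0.01 -0.08 -0.05]
scene 373.0161372367518
top 364.68468761565964
scene0
cols [235, 236, 237, 238, 239, 240, 241, 242, 243, 244, 245]
166 [159 163 167 172 156 103  44  43  37  57  50] [1407 1405 1409 1410 1409 1364 1345 1325 1326 1320 1316]
167 [157 162 173 172 165 147  56  24  40  49  54] [1406 1400 1397 1404 1400 1403 1344 1331 1327 1322 1315]
168 [140 159 165 163 164 152  97  41  48  41  50] [1399 1403 1398 1399 1400 1393 1364 1337 1328 1325 1321]
169 [154 163 162 162 169 183 143  64  24  44  44] [1389 1395 1394 1392 1390 1394 1392 1348 1333 1323 1327]
170 [159 157 160 156 173 194 153 104  50  45  45] [1384 1384 1388 1385 1383 1379 1385 1365 1336 1332 1327]
171 [156 149 161 160 172 177 161 149 102  48  42] [1380 1378 1383 1381 1376 1380 1381 1377 1350 1336 1336]
172 [155 145 164 170 190 178 159 165 147  71  38] [1376 1374 1372 1378 1121 1124 1368 1373 1373 1347 1340]
173 [164 162 155 158 176 154 147 162 154 108  61] [1368 1371 1367 1123 1120 1118 1366 1364 1368 1353 1344]
174 [165 167 160 140 124 120 149 160 158 151 112] [1365 
[... 5109 characters left out ...]
10]
199 [1231 1231 1231 1231 1224 1224 1137 1098 1108 1137 1138 1157 1206 1207
 1206 1205]
200 [1236 1232 1233 1228 1231 1230 1137 1135 1136 1138 1137 1159 1208 1205
 1203 1207]
201 [1233 1230 1235 1228 1227 1204 1212 1136 1136 1137 1142 1206 1205 1204
 1231 1231]
202 [1234 1233 1233 1204 1204 1204 1206 1209 1153 1153 1206 1205 1215 1220
 1222 1231]
203 [1235 1230 1234 1204 1205 1203 1204 1204 1205 1204 1204 1210 1210 1228
 1229 1232]
204 [1231 1231 1235 1204 1201 1207 1206 1205 1205 1212 1203 1216 1216 1231
 1232 1231]
205 [1234 1233 1230 1203 1203 1201 1206 1222 1227 1222 1217 1220 1231 1237
 1234 1232]
[[221.01178925 197.92342681]
 [221.51298329 198.48086009]
 [221.99671893 199.01883962]]
```

Request:
send_rows:
  targets:
    - [0,0,0,0,0,0,0]
    - [0,0,0,0,0,0,0]

```text
time_s: 2.38
position: [0.5108, 0.2429, 0.162]
tool_rot: [[-0.906, 0.423, 0.001], [0.423, 0.906, 0.0], [-0.001, 0.001, -1.0]]
ft_force: [0.2, -0.9, 0.1]
grip_width: -0.0006
```

Request:
send_rows:
  targets:
    - [0,0,0,0,0,0,0]
    - [0,0,0,0,0,0,0]

```text
time_s: 2.62
position: [0.5107, 0.2427, 0.1614]
tool_rot: [[-0.906, 0.423, 0.0], [0.423, 0.906, 0.0], [-0.0, 0.0, -1.0]]
ft_force: [0.2, 0.1, -0.3]
grip_width: 0.0001
```

Request:
send_rows:
  targets:
    - [-0.07,-0.04,0,0,0,0,0]
    - [-0.07,-0.04,0.2,0,0,0,0]
    - [-0.07,-0.04,0.4,0,0,0,0]
    - [-0.07,-0.04,0.4,0,0,0,0]
    - [-0.07,-0.04,0.4,0,0,0,0]

```text
time_s: 3.25
position: [0.513, 0.2395, 0.1413]
tool_rot: [[-0.906, 0.423, -0.0], [0.423, 0.906, 0.0], [0.0, -0.0, -1.0]]
ft_force: [-0.6, 0.4, 0.1]
grip_width: 0.0004
```

Run:
```python
from h import *
o=status.observe();print(o['time_s'],o['position'],o['ft_force'],o['grip_width'])
n='scene';u0,v0,u1,v1=215,135,275,215
im,d=grab(n,n+'2')
c=cv2.cvtColor(im[v0:v1,u0:u1],cv2.COLOR_RGB2BGR);s=7
cv2.imwrite(f'pics/{n}_2z.png',cv2.resize(c,None,fx=s,fy=s,interpolation=cv2.INTER_CUBIC))
```

```text
3.25 [0.51300976 0.2395157  0.14130109] [-0.61409982  0.42250809  0.14729173] 0.0004374818342891322
```

View pics/scene_2z.png

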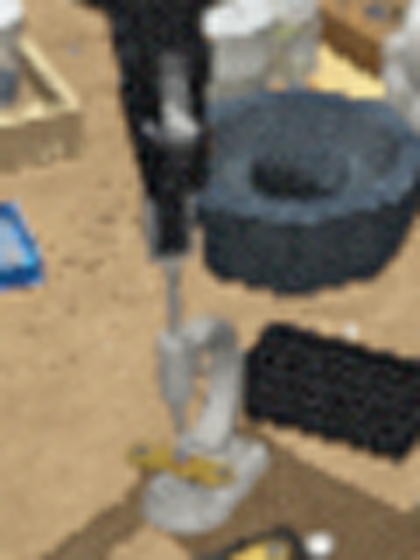

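Request:
send_rows:
  targets:
    - [0,0,0.04,0,0,0,0]
    - [0,0,0.08,0,0,0,0]
    - [0,0,0.12,0,0,0,0]
    - [0,0,0.16,0,0,0,0]
    - [0,0,0.16,0,0,0,0]

```text
time_s: 3.92
position: [0.5129, 0.2394, 0.1332]
tool_rot: [[-0.906, 0.423, -0.0], [0.423, 0.906, -0.0], [0.0, -0.0, -1.0]]
ft_force: [-0.0, -0.4, -0.5]
grip_width: -0.0002
```

Request:
send_rows:
  targets:
    - [0,0,0.03,0,0,0,0]
    - [0,0,0.06,0,0,0,0]
    - [0,0,0.09,0,0,0,0]
    - [0,0,0.12,0,0,0,0]
    - [0,0,0.12,0,0,0,0]

```text
time_s: 4.55
position: [0.513, 0.2395, 0.1273]
tool_rot: [[-0.906, 0.423, 0.0], [0.423, 0.906, 0.0], [-0.0, 0.0, -1.0]]
ft_force: [-0.2, 0.2, 3.3]
grip_width: -0.0004
```

Request:
send_rows:
  targets:
    - [0,0,0.02,0,0,0,0]
    - [0,0,0.04,0,0,0,0]
    - [0,0,0.04,0,0,0,0]
    - [0,0,0.04,0,0,0,0]

```text
time_s: 5.05
position: [0.513, 0.2395, 0.1254]
tool_rot: [[-0.906, 0.423, 0.0], [0.423, 0.906, 0.0], [-0.0, 0.0, -1.0]]
ft_force: [-0.2, 0.3, 4.3]
grip_width: 0.0002
```

Run:
```python
from h import *
o=status.observe();print(o['time_s'],o['position'],o['ft_force'],o['grip_width'])
n='scene';u0,v0,u1,v1=215,135,275,215
im,d=grab(n,n+'3')
c=cv2.cvtColor(im[v0:v1,u0:u1],cv2.COLOR_RGB2BGR);s=7
cv2.imwrite(f'pics/{n}_3z.png',cv2.resize(c,None,fx=s,fy=s,interpolation=cv2.INTER_CUBIC))
for i in range(6):
  vision.get_image('scene');o=status.observe();print(o['position'].round(4),o['ft_force'].round(2))
```

```text
5.05 [0.51302054 0.23950253 0.12541659] [-0.20377795  0.30061083  4.34561188] 0.00020190934479600954
[0.513  0.2395 0.1254] [ 0.09 -0.19  4.63]
[0.513  0.2395 0.1254] [-0.78  0.25  4.77]
[0.513  0.2395 0.1254] [-1.03 -0.49  5.89]
[0.5131 0.2395 0.1254] [0.02 0.52 5.55]
[0.513  0.2395 0.1254] [-1.45  0.06  4.81]
[0.513  0.2395 0.1254] [ 0.24 -0.32  4.6 ]
```

View pics/scene_3z.png

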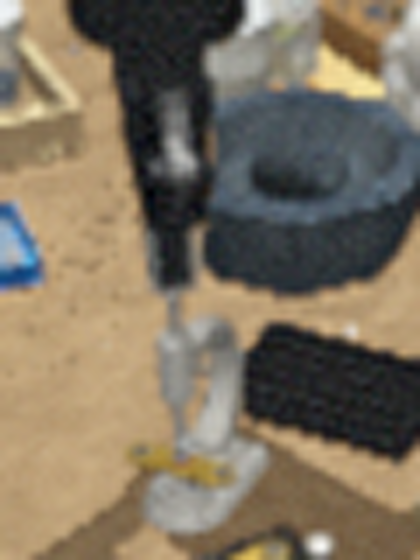

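Request:
send_rows:
  targets:
    - [0,0,0.02,0,0,0,0]
    - [0,0,0.04,0,0,0,0]
    - [0,0,0.04,0,0,0,0]
    - [0,0,0.04,0,0,0,0]

```text
time_s: 5.9
position: [0.5132, 0.2395, 0.124]
tool_rot: [[-0.906, 0.423, 0.001], [0.423, 0.906, 0.0], [-0.001, 0.001, -1.0]]
ft_force: [-2.2, -1.0, 9.4]
grip_width: -0.0002
```

Request:
send_rows:
  targets:
    - [0,0,0.02,0,0,0,0]
    - [0,0,0.02,0,0,0,0]
    - [0,0,0.04,0,0,0,0]
    - [0,0,0.04,0,0,0,0]

```text
time_s: 6.4
position: [0.5132, 0.2395, 0.1222]
tool_rot: [[-0.906, 0.423, 0.001], [0.423, 0.906, 0.0], [-0.001, 0.001, -1.0]]
ft_force: [-0.6, -0.9, 10.0]
grip_width: 0.0002
```

Request:
send_rows:
  targets:
    - [0,0,0.01,0,0,0,0]
    - [0,0,0.02,0,0,0,0]
    - [0,0,0.02,0,0,0,0]

```text
time_s: 6.78
position: [0.5132, 0.2395, 0.1212]
tool_rot: [[-0.906, 0.423, 0.001], [0.423, 0.906, 0.0], [-0.001, 0.001, -1.0]]
ft_force: [-2.7, -0.1, 10.5]
grip_width: -0.0
```

Request:
send_rows:
  targets:
    - [0,0,0.01,0,0,0,0]
    - [0,0,0.01,0,0,0,0]
    - [0,0,0.01,0,0,0,0]

```text
time_s: 7.15
position: [0.5132, 0.2395, 0.1208]
tool_rot: [[-0.906, 0.423, 0.001], [0.423, 0.906, 0.0], [-0.001, 0.001, -1.0]]
ft_force: [-3.0, -1.5, 10.6]
grip_width: 0.0
```

Request:
send_rows:
  targets:
    - [0,0,0.01,0,0,0,0]
    - [0,0,0.01,0,0,0,0]
    - [0,0,0.01,0,0,0,0]

```text
time_s: 7.52
position: [0.5132, 0.2395, 0.1203]
tool_rot: [[-0.906, 0.423, 0.002], [0.423, 0.906, 0.0], [-0.001, 0.001, -1.0]]
ft_force: [-2.5, -0.3, 11.4]
grip_width: -0.0003
```

Request:
send_rows:
  targets:
    - [0,0,0.01,0,0,0,0]
    - [0,0,0.01,0,0,0,0]
    - [0,0,0.01,0,0,0,0]

```text
time_s: 7.9
position: [0.5133, 0.2396, 0.1199]
tool_rot: [[-0.906, 0.423, 0.002], [0.423, 0.906, 0.0], [-0.001, 0.001, -1.0]]
ft_force: [-2.4, -0.5, 12.8]
grip_width: 0.0003
```

Request:
send_rows:
  targets:
    - [0,0,0.01,0,0,0,0]
    - [0,0,0.01,0,0,0,0]
    - [0,0,0.01,0,0,0,0]

```text
time_s: 8.28
position: [0.5133, 0.2396, 0.1198]
tool_rot: [[-0.906, 0.423, 0.002], [0.423, 0.906, 0.0], [-0.002, 0.001, -1.0]]
ft_force: [-2.8, -0.2, 15.6]
grip_width: -0.0
```

Request:
send_rows:
  targets:
    - [0,0,0.01,0,0,0,0]
    - [0,0,0.01,0,0,0,0]
    - [0,0,0.01,0,0,0,0]

```text
time_s: 8.65
position: [0.5134, 0.2396, 0.1197]
tool_rot: [[-0.906, 0.423, 0.003], [0.423, 0.906, 0.001], [-0.002, 0.002, -1.0]]
ft_force: [-4.5, -1.5, 17.7]
grip_width: -0.0001
```

Run:
```python
from h import *
for i in range(3):
  im,d=grab('scene',f'scene4{i}');o=status.observe();print(o['time_s'],o['position'].round(4),o['ft_force'].round(2))
u0,v0,u1,v1=215,135,275,215
c=cv2.cvtColor(im[v0:v1,u0:u1],cv2.COLOR_RGB2BGR);s=7
cv2.imwrite(f'pics/scene_4z.png',cv2.resize(c,None,fx=s,fy=s,interpolation=cv2.INTER_CUBIC))
```

```text
8.7 [0.5134 0.2396 0.1197] [-4.42 -0.05 18.21]
8.75 [0.5135 0.2396 0.1197] [-4.27 -1.01 17.68]
8.8 [0.5135 0.2396 0.1197] [-4.2  -1.08 17.96]
```

View pics/scene_4z.png

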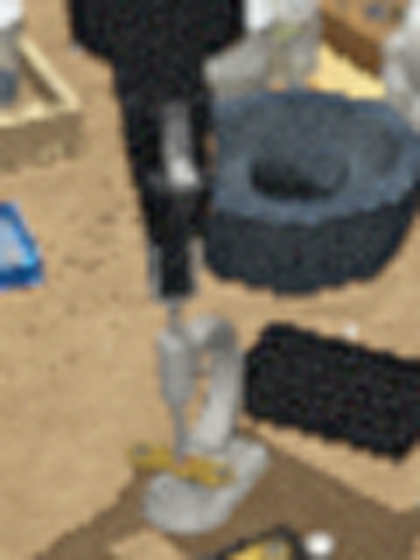

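Force climbed from 12.8 N to 18 N while the height stayed at 119.7 mm, so this is the hard stop. I'll ease straight up now.

Request:
send_rows:
  targets:
    - [0,0,-0.04,0,0,0,0]
    - [0,0,-0.1,0,0,0,0]
    - [0,0,-0.16,0,0,0,0]
    - [0,0,-0.22,0,0,0,0]
    - [0,0,-0.28,0,0,0,0]

```text
time_s: 9.43
position: [0.5128, 0.2394, 0.1316]
tool_rot: [[-0.906, 0.423, -0.001], [0.423, 0.906, -0.0], [0.001, -0.0, -1.0]]
ft_force: [0.7, 0.2, 0.7]
grip_width: 0.0
```

Request:
send_rows:
  targets:
    - [0,0,-0.1,0,0,0,0]
    - [0,0,-0.3,0,0,0,0]
    - [0,0,-0.7,0,0,0,0]
    - [0,0,-1.3,0,0,0,0]
    - [0,0,-1.9,0,0,0,0]

```text
time_s: 10.05
position: [0.5128, 0.2394, 0.2282]
tool_rot: [[-0.906, 0.423, -0.0], [0.423, 0.906, -0.0], [0.0, -0.0, -1.0]]
ft_force: [-0.9, -0.2, 0.3]
grip_width: -0.0004
```

Request:
send_rows:
  targets:
    - [1.0,0.3,0,0,0,0,0]
    - [2.0,0.6,0,0,0,0,0]
    - [3.0,0.9,0,0,0,0,0]
    - [4.0,1.2,0,0,0,0,0]
    - [4.0,1.2,0,0,0,0,0]

```text
time_s: 10.68
position: [0.3547, 0.3801, 0.2276]
tool_rot: [[-0.908, 0.419, 0.0], [0.419, 0.908, 0.001], [0.0, 0.001, -1.0]]
ft_force: [0.1, -0.1, -0.4]
grip_width: 0.0
```

Run:
```python
from h import *
for n,(u0,v0,u1,v1) in (('top',(200,175,240,212)),('scene',(228,165,262,215))):
    im,d=grab(n,n+'5');f=np.load(f'pics/{n}0.npz');d0=f['d']
    for t,dd in (('before',d0),('after',d)):
        v,u=np.mgrid[v0:v1,u0:u1];u=u.ravel();v=v.ravel();z=dd[v,u];W=world(n,np.c_[u,v],z)
        k=(W[:,2]>.105)&(W[:,2]<.2)&(z>0)&(u<250)
        q=(W[:,2]>.085)&(W[:,2]<.102)&(z>0)
        b=(W[:,2]>.01)&(W[:,2]<.102)&(z>0)
        print(n,t,'rod',k.sum(),np.sort(W[k][:,2])[-4:].round(4),'collar',W[q].mean(0).round(4),'all',W[b].mean(0).round(4))
    c=np.hstack([cv2.cvtColor(x[v0:v1,u0:u1],cv2.COLOR_RGB2BGR) for x in (f['im'],im)])
    cv2.imwrite(f'pics/{n}_5z.png',cv2.resize(c,None,fx=9,fy=9,interpolation=cv2.INTER_CUBIC))
o=status.observe();print(o['time_s'],o['position'],o['ft_force'])
```

```text
top before rod 8 [0.1339 0.1345 0.1355 0.1363] collar [0.5198 0.2443 0.0915] all [0.5433 0.2583 0.0406]
top after rod 7 [0.1312 0.1329 0.1331 0.1336] collar [0.5182 0.2435 0.0918] all [0.5429 0.258  0.0404]
scene before rod 19 [0.131  0.1311 0.1318 0.1328] collar [0.5132 0.2375 0.0928] all [0.5768 0.2876 0.0359]
scene after rod 16 [0.1269 0.1279 0.1286 0.1288] collar [0.5141 0.2379 0.0926] all [0.5772 0.2873 0.0352]
10.775 [0.35702623 0.37855823 0.22726835] [ 0.65230456  0.02777453 -0.53508654]
```

View pics/scene_5z.png

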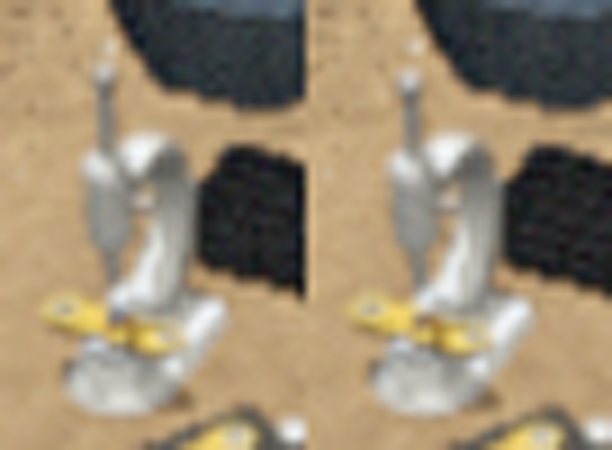

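View pics/top_5z.png

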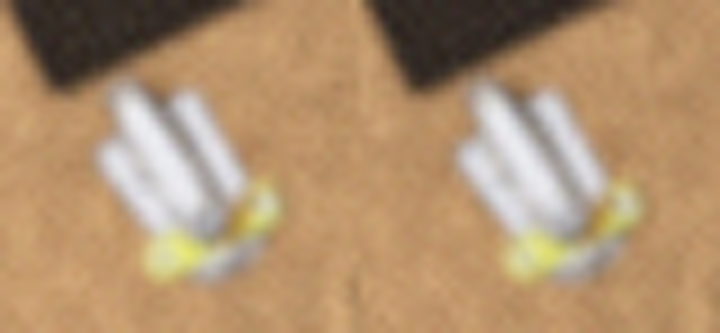

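The before and after pictures match: the press and bridge haven't moved, and the rod is back about 3 mm short of the top.

Request:
send_rows:
  targets:
    - [0,0,0,0,0,0,0]
    - [0,0,0,0,0,0,0]
    - [0,0,0,0,0,0,0]
    - [0,0,0,0,0,0,0]

```text
time_s: 11.28
position: [0.3573, 0.3782, 0.2268]
tool_rot: [[-0.906, 0.423, -0.0], [0.423, 0.906, -0.0], [0.0, -0.0, -1.0]]
ft_force: [1.1, 0.6, -0.6]
grip_width: 0.0002
```

```bash
python3 -c "
from rig import env
print(env.close_job())"
```

```text
the job is handed in; nothing more can be done
None
```

I pressed the loaded press's plunger straight down with closed fingertips until it hit its hard stop. I then let the rod spring back, withdrew, and handed the job in at 11.3 s.

- **Bush driven home:** the fingertips stopped at 119.7 mm, against 119.5 mm expected for a flush bush. The force then rose from 13 to 18 N with no further travel. I judged flush from this; the bush itself is too small to see in the pictures.
- **Rod and press afterwards:** the rod came back to about 3–4 mm short of the top, as expected. Before and after pictures of the press and bridge match within measurement noise.
- **Disagreements:** the two cameras placed the rod about 2 mm apart, so I aimed between them. Force on the way down read about 1–2 N below the stated spring values. A sideways force of up to about 4.5 N showed at the stop.
- **Not checked:** I did not compare pictures of the other objects before and after. The arm's path stayed above them, and the force readings showed no other contact.

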